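Release and remove the spent filter cartridge

ROBOT

A 6-joint arm with a two-finger parallel gripper is mounted at the origin on the work surface. World frame = base frame: x ahead of the robot, y to its left, z up, the work surface at z = 0. Lengths are in m, angles in rad, forces in N, time in s.
With the tool pointing down it reaches from about 0.375 to 0.975 m from the base axis. Payload 3.8 kg.
Tool frame: the origin (TCP) lies at the very end of the fingers, on their centre line; the grasp point (between the pads) lies 19 mm behind it; z points along the fingers, y is the direction in which the jaws open and shut (so a half turn about z gives the same grasp; the last joint's range is limited). The gripper opens to 85 mm and grips with 20 to 120 N. Pads are 22 mm wide; open, the fingers measure 114 mm over their backs; the gripper's body (76 mm by 85 mm) begins 54 mm behind the grasp point. The pads swing forward as they close: fully open they stand 13 mm farther back than shut.
Start: joints at [1.143, 0.264, 1.604, -0, 1.274, -0.037], TCP at [0.257, 0.624, 0.231] pointing down, gripper open.
Joint ranges: [-2.63, 2.63], [-0.94, 2.18], [0.31, 2.57], [-1.31, 4.45], [0, 2.66], [-2.55, 2.55]. Speed limits (rad/s): [2.57, 2.57, 3.14, 3.14, 3.14, 3.14].

INTERFACE

Orientations are given as a rotation vector (axis times angle).
In Python, from workcell import bot, read_camera, finish_job gives the robot as it stands. The module is installed in compiled form; this text tells all that it offers.
- The arm moves only by the tool servo_tool, never from a script. Its argument "targets" is text: rows parted by semicolons, each of 7 numbers parted by spaces: the turn, a rotation vector about the tool's x, y, z in rad, then the shift along the tool's x, y, z in mm, then the finger opening in mm, from 0 to 85.4. In form: wx wy wz x y z gripper; .... A call has 1 to 8 rows; each row shifts and turns the pose as measured when the row begins, along the tool's axes as they then stand; what a row does not reach is not made up. A row lasts 1/12 s, in which the tool goes at most 41.7 mm and 7.16 degrees, less where a joint would pass 70% of its speed; a pose out of reach is approached as far as the arm can. A call is refused whole if a number of a shift passes 41.7 or a number of a turn 0.125, either way. A call with a gripper value outside its range is refused whole. The fingers move at their own pace and stop on an object; "newtons" is the grip in N (left out, the last holds). Time passes only in rows, so rows that do not move let the fingers close. It gives the time, the measured TCP pose, the force and the opening at its end, in the units of the state.
- bot.read_state(): the state, without advancing time (a new reading comes with each control period).
- read_camera(name): name is "side" or "top"; returns a dict with "image" (420x560x3 uint8, red, green, blue), "mtx" (3x3 intrinsics, pixels), "k1" (the pictures are not rectified: a ray, as slopes to the right and down, at radius r is drawn at 1 + k1 r^2 times it, then the intrinsics apply), "eye" and "orientation" of the camera in the world. Camera axes: x right, y up, looking along -z (the intrinsics and any distortion apply to the point x, -y, -z); pixel columns grow to the right and rows downward; lengths in m; the calibration is good to about 2 mm. A picture is of the moment at which its call begins. There is no depth.
- finish_job(): hands the job in, once; it reports no verdict.
The state is a dict: "time": time; "q": joint angles; "joint_vel": joint speeds; "joint_torque": joint torques, N m; "tool_pos": TCP position; "tcp_rot": TCP orientation; "wrist_force": force on the tool from outside, world axes, zero at the start; "torque": the same for the moment, N m; "width": opening from 0.0 (shut) to 1.0 (fully open).
Only numpy, scipy, OpenCV 4.12 (cv2) and the standard library are available. Lean on these libraries where they do the work, as an engineer would, in place of code of your own. Each camera call takes 0.05 s, during which the arm holds its last target.

TASK

The round, dome-topped filter cartridge in the dock on the lab bench is spent. Push it down into its dock until the push-to-release latch lets go and it springs up, then pull it straight out and stand it upright in the steel tray.

Things in the scene. Friction and masses are not known exactly. Their poses are not given: they have to be found in the camera images.
- cartridge_mid (a point): The spent cartridge: white plastic cylinder, 44 mm across, 90 mm long, its top 10 mm a shallow dome; about 120 g. Point: its centre, 45 mm above the flat underside and 45 mm below the dome's top; z along the axis to the dome. At the start only the dome stands out of the dock (no grip); once released, 50 mm stands out. An identical spare standing loose on the bench behind is not part of the job.
- dock: The cartridge's dock: a fixed grey block, 100 x 100 mm and 95 mm high, with a round well 47 mm wide from the top. Origin: centre of its underside, on the bench; z up, through the middle of the well. The second dock of that size, which holds a flat square plug that cannot move, is not part of the job.
- ejector (a joint): Height of the spring seat under the cartridge, in m: 0 = latched, as at the start; negative = pressed in, to a stop at -0.009; 0.040 = sprung fully up with the cartridge on it. Pressing the dome takes about 6 N; past -0.006 the latch has let go, and the cartridge rises by itself as the push is withdrawn. The seat then stays up.
- tray: A shallow open steel tray, fixed to the bench, empty, 170 x 150 mm outside and 40 mm high, walls and floor 5 mm thick. Origin: centre of its underside, on the bench; x along the 170 mm side, z up.

How it is judged:
By the outcome, as a careful person would: the job done as asked, in the order asked, and still so for the second after the job is handed in, with the robot touching nothing.
It also fails if it takes over 45 s, if anything falls off the work surface, if the arm or the gripper's body presses on something with over 40 N, if the wrist force passes 120 N, or if a joint passes its speed limit or range.

## Working session

There is one attempt and no reset: what is moved stays moved. The work goes in short steps, Python scripts to look and compute and a tool call to move; the robot and the scene stay as the last step left them, time stands still between calls to the robot, and variables do not carry over. Pictures are saved under pics/ and viewed, and the job is handed in when it is done.

Besides the shell and the picture viewer there is one more tool, called after "Call:" as name(argument=value, ...) on one line, values as JSON. servo_tool: Moves the arm, as the interface text tells. Its arguments: {"type":"object","properties":{"targets":{"type":"string"},"newtons":{"type":"number"}},"required":["targets"]}

```bash
mkdir -p pics; python3 - <<'E'
from workcell import bot, read_camera
import cv2,numpy as np,pickle
print(bot.read_state())
d={}
for n in("side","top"):
    c=read_camera(n); d[n]=c
    cv2.imwrite(f"pics/{n}0.png",c["image"][:,:,::-1])
    print(n,{k:v for k,v in c.items() if k!="image"})
pickle.dump(d,open("c0.pkl","wb"))
E
```

```text
{'time': 0.0, 'q': array([ 1.14309698e+00,  2.64721333e-01,  1.60540469e+00,  1.96954459e-05,
        1.27367891e+00, -3.68852382e-02]), 'joint_vel': array([ 5.65063814e-05,  5.74670241e-04, -1.16908151e-03,  2.43007618e-03,
        3.98645788e-04,  1.38623736e-03]), 'joint_torque': array([ 2.52890723e-04, -5.15138948e+01, -3.67303884e+01, -1.96326396e-04,
        1.35421712e-02,  1.27165146e-05]), 'tool_pos': array([0.25681528, 0.62343766, 0.22996688]), 'tcp_rot': array([-0.60989615, -3.081283  ,  0.00337434]), 'wrist_force': array([-0.28377834,  0.46534192, -0.52674005]), 'torque': array([-0.01262602,  0.0480289 , -0.0111385 ]), 'width': 1.0009831095190593}
side {'mtx': array([[454.19403473,   0.        , 277.32672212],
       [  0.        , 454.19403473, 213.90941497],
       [  0.        ,   0.        ,   1.        ]]), 'k1': -0.011137334838663467, 'eye': array([ 0.43512973, -0.68405699,  0.79384812]), 'orientation': array([ 0.73639093, -0.051579  , -0.11538953])}
top {'mtx': array([[476.832128  ,   0.        , 285.98938028],
       [  0.        , 476.832128  , 208.96636182],
       [  0.        ,   0.        ,   1.        ]]), 'k1': -0.1570740289050906, 'eye': array([ 0.37499324, -0.02015091,  1.0487123 ]), 'orientation': array([ 0.13174994, -0.1311018 , -1.54782223])}
```

View pics/side0.png

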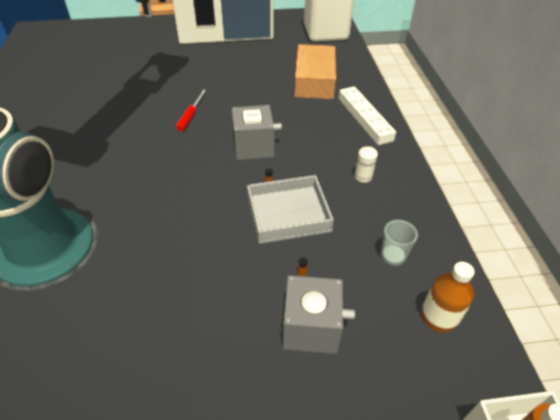

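View pics/top0.png

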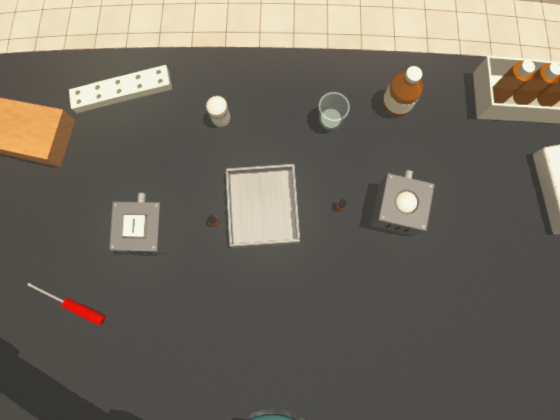

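The side view shows the domed cartridge in its dock at about (314,302) and the square-plug decoy dock at (253,117). The tray is at (289,208) and the spare at (366,163). In the top view, the dome is at (407,202) and the tray at (262,206). Next I'll measure them.

```bash
cat > h.py <<'E'
import cv2,numpy as np
from scipy.spatial.transform import Rotation as R
def ray(c,uv):
    K=c["mtx"];d=(np.array(uv,float)-K[:2,2])/[K[0,0],K[1,1]]
    s=d.copy()
    for _ in range(30): s=d/(1+c["k1"]*(s@s))
    v=R.from_rotvec(c["orientation"]).apply([s[0],-s[1],-1.0])
    return c["eye"],v/np.linalg.norm(v)
def onz(c,uv,z):
    o,v=ray(c,uv);return o+v*(z-o[2])/v[2]
def two(c1,u1,c2,u2):
    a,v=ray(c1,u1);b,w=ray(c2,u2)
    st=np.linalg.lstsq(np.c_[v,-w],b-a,rcond=None)[0]
    p,q=a+v*st[0],b+w*st[1];return (p+q)/2,np.linalg.norm(p-q)
def proj(c,p):
    x=R.from_rotvec(c["orientation"]).inv().apply(np.array(p)-c["eye"])
    s=np.array([x[0],-x[1]])/-x[2]; s=s*(1+c["k1"]*(s@s));return s*[c["mtx"][0,0],c["mtx"][1,1]]+c["mtx"][:2,2]
def blobs(c,mask):
    n,l,s,ce=cv2.connectedComponentsWithStats(mask.astype(np.uint8));return l,s,ce
E
python3 - <<'E'
import pickle
from h import *
d=pickle.load(open("c0.pkl","rb"))
rois={"side":(290,285,50,35),"top":(390,185,35,35)}
cen={}
for n,(x,y,w,h) in rois.items():
    im=d[n]["image"][y:y+h,x:x+w]; m=im.min(2)>150
    l,s,ce=blobs(d[n],m);i=1+np.argmax(s[1:,4]);cs,_=cv2.findContours((l==i).astype(np.uint8),0,cv2.CHAIN_APPROX_NONE)
    k=max(cs,key=cv2.contourArea)[:,0]+[x,y]
    P=np.array([onz(d[n],p,.097)[:2] for p in k]); cc,r=cv2.minEnclosingCircle(P.astype(np.float32))
    print(n,s[i],ce[i]+[x,y],cc,r)
    cen[n]=ce[i]+[x,y]
print(two(d["top"],cen["top"],d["side"],cen["side"]))
# crops
for n,(x,y,w,h) in {"side":(240,165,130,195),"top":(205,150,245,100)}.items():
    cv2.imwrite(f"pics/{n}_crop.png",cv2.resize(d[n]["image"][y:y+h,x:x+w,::-1],None,fx=3,fy=3,interpolation=cv2.INTER_CUBIC))
E
```

```text
side [ 12   5  25  24 471] [313.77919321 301.99363057] (0.5558944344520569, -0.27116918563842773) 0.02408398687839508
top [  6   6  21  22 346] [406.25144509 201.54913295] (0.556419312953949, -0.26467713713645935) 0.02212521806359291
(array([ 0.55750289, -0.26679761,  0.08833814]), np.float64(0.0009643370513890295))
```

View pics/top_crop.png

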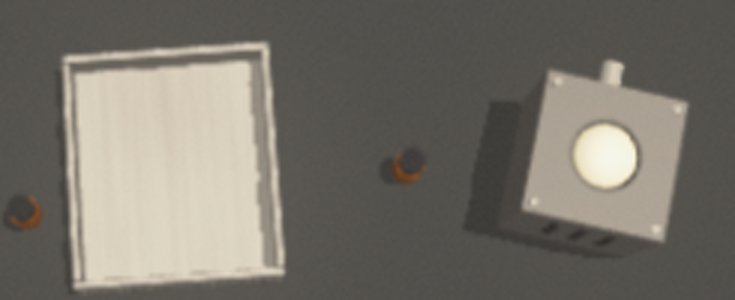

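View pics/side_crop.png

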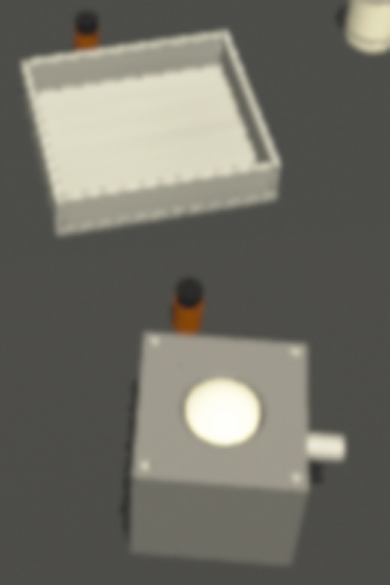

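The top crop shows the dock top's corners at about (550,70), (688,103), (664,242) and (523,210). The side crop has them at (143,333), (306,345), (307,490) and (133,478). The dome sits in the middle, and two small brown vials stand near the tray. I'll triangulate all of these.

```bash
python3 - <<'E'
import pickle
from h import *
d=pickle.load(open("c0.pkl","rb"))
T,S=d["top"],d["side"]
t=lambda p:np.array(p)/3+[205,150]-.33
s=lambda p:np.array(p)/3+[240,165]-.33
# order: by world
dt=[(550,70),(688,103),(664,242),(523,210)]; 
ds=[(306,345),(307,490),(133,478),(143,333)]
def run(name,a,b,z):
    tp=[]
    for p,q in zip(a,b):
        X,e=two(T,t(p),S,s(q)); print(name,X.round(4),round(e,4),onz(T,t(p),z)[:2].round(4),onz(S,s(q),z)[:2].round(4)); tp.append(X)
    m=np.mean(tp,0);print(' mean',m.round(4)); e=tp[1]-tp[0];print(' ang',np.degrees(np.arctan2(e[1],e[0])), [np.linalg.norm(tp[i]-tp[i-1]).round(4) for i in range(4)])
run("dock",dt,ds,.095)
run("scr",[(557,79),(678,109),(656,230),(532,202)],[(296,352),(297,478),(145,465),(154,341)],.095)
tt=[(65,58),(268,44),(284,272),(76,287)]
ts=[(228,33),(279,165),(55,199),(23,63)]
run("tray",tt,ts,.04)
print("vial1",two(T,t((410,160)),S,s((189,292)))); print("vial2",two(T,t((22,211)),S,s((87,22))))
print("spare",two(T,(217,105),S,(368,155)))
E
```

```text
dock [ 0.6163 -0.2287  0.0925] 0.0009 [ 0.6162 -0.2282] [ 0.6152 -0.2304]
dock [ 0.5952 -0.3257  0.0934] 0.0006 [ 0.5951 -0.3252] [ 0.5945 -0.3265]
dock [ 0.4981 -0.3058  0.0923] 0.0 [ 0.4977 -0.305 ] [ 0.4978 -0.3073]
dock [ 0.5179 -0.2082  0.0929] 0.001 [ 0.5181 -0.2078] [ 0.5171 -0.2097]
 mean [ 0.5569 -0.2671  0.0928]
 ang -102.30710053402494 [np.float64(0.1005), np.float64(0.0993), np.float64(0.0991), np.float64(0.0996)]
scr [ 0.6094 -0.2333  0.0931] 0.0018 [ 0.6099 -0.233 ] [ 0.608  -0.2347]
scr [ 0.5907 -0.3181  0.0943] 0.0002 [ 0.5907 -0.3179] [ 0.5905 -0.3185]
scr [ 0.5058 -0.2997  0.0947] 0.0002 [ 0.5059 -0.2997] [ 0.5057 -0.2999]
scr [ 0.5237 -0.2146  0.0924] 0.0007 [ 0.5237 -0.214 ] [ 0.523  -0.2164]
 mean [ 0.5574 -0.2664  0.0936]
 ang -102.43451307639586 [np.float64(0.0877), np.float64(0.0868), np.float64(0.0868), np.float64(0.0871)]
tray [0.6334 0.1145 0.0348] 0.0004 [0.6319 0.1138] [0.6323 0.1091]
tray [ 0.6453 -0.0338  0.0373] 0.0008 [ 0.645  -0.0337] [ 0.6441 -0.0362]
tray [ 0.4778 -0.0478  0.0383] 0.0025 [ 0.4788 -0.0477] [ 0.4765 -0.0494]
tray [0.4653 0.1    0.034 ] 0.0009 [0.4652 0.0993] [0.4646 0.0937]
 mean [0.5555 0.0332 0.0361]
 ang -85.41437097412108 [np.float64(0.1687), np.float64(0.1488), np.float64(0.1681), np.float64(0.1484)]
vial1 (array([ 0.56142271, -0.13788228,  0.0334028 ]), np.float64(0.0018882699151165352))
vial2 (array([0.52019454, 0.14098408, 0.03478995]), np.float64(0.0012673030485089842))
spare (array([0.76709264, 0.1371027 , 0.06922697]), np.float64(0.0029607866490666164))
```

```bash
cat > go.py <<'E'
import sys
from workcell import bot
from h import *
s=bot.read_state();r=R.from_rotvec(s["tcp_rot"])
t=np.array([float(x) for x in sys.argv[1:4]])
# upright error as a turn in tool axes
z=r.inv().apply([0,0,-1]); w=np.cross([0,0,1],z)
print("t",round(s["time"],2),"pos",s["tool_pos"].round(4),"F",s["wrist_force"].round(1),"w",round(s["width"],3),"q",s["q"].round(2))
print("shift mm",(r.inv().apply(t-s["tool_pos"])*1000).round(1),"tilt fix",w.round(4))
E
python3 go.py .557 -.2665 .2
```

```text
t 0.1 pos [0.2569 0.6235 0.2301] F [-0.3 -0.5  0.3] w 1.0 q [ 1.14  0.26  1.61 -0.    1.27 -0.04]
shift mm [-616.5 -708.5   31.5] tilt fix [-0.0021 -0.0001  0.    ]
```

Call:
servo_tool(targets="0 0 0 -26 -30 0 0;0 0 0 -26 -30 0 0;0 0 0 -26 -30 0 0;0 0 0 -26 -30 0 0;0 0 0 -26 -30 0 0;0 0 0 -26 -30 0 0;0 0 0 -26 -30 0 0;0 0 0 -26 -30 0 0", newtons=30)

```text
time: 0.77
tool_pos: [0.3564, 0.3162, 0.2229]
tcp_rot: [-0.589, -3.08, 0.012]
wrist_force: [0.8, -0.2, -0.7]
width: 0.002
```

Call:
servo_tool(targets="0 0 0 -26 -30 0 0;0 0 0 -26 -30 0 0;0 0 0 -26 -30 0 0;0 0 0 -26 -30 0 0;0 0 0 -26 -30 0 0;0 0 0 -26 -30 0 0;0 0 0 -26 -30 0 0;0 0 0 -26 -30 0 0")

```text
time: 1.43
tool_pos: [0.4598, 0.0004, 0.2221]
tcp_rot: [-0.585, -3.081, 0.013]
wrist_force: [0.9, 1.2, 0.0]
width: 0.003
```

```bash
python3 go.py .557 -.2665 .2
```

```text
t 1.43 pos [4.598e-01 4.000e-04 2.221e-01] F [0.9 1.2 0. ] w 0.003 q [-0.05 -0.14  2.05 -0.01  1.24 -1.24]
shift mm [-188.3 -212.5   23.3] tilt fix [-0.0092 -0.0043  0.    ]
```

Call:
servo_tool(targets="-.0015 -.0006 0 -26 -29 0 0;-.0015 -.0006 0 -26 -29 0 0;-.0015 -.0006 0 -26 -29 0 0;-.0015 -.0006 0 -26 -29 0 0;-.0015 -.0006 0 -26 -29 0 0;-.0015 -.0006 0 -26 -29 0 0;-.0015 -.0006 0 -20 -25 0 0;0 0 0 0 0 0 0")

```text
time: 2.1
tool_pos: [0.5506, -0.2702, 0.219]
tcp_rot: [-0.598, -3.083, -0.001]
wrist_force: [0.5, -0.3, 0.9]
width: 0.002
```

```bash
python3 go.py .557 -.2665 .12
```

```text
t 2.1 pos [ 0.5506 -0.2702  0.219 ] F [ 0.5 -0.3  0.9] w 0.002 q [-0.5   0.16  1.75  0.    1.23 -1.68]
shift mm [-4.6  5.8 99. ] tilt fix [ 0.0003 -0.001   0.    ]
```

Call:
servo_tool(targets="0 0 0 -5 6 20 0;0 -.001 0 0 0 25 0;0 0 0 0 0 25 0;0 0 0 0 0 20 0;0 0 0 0 0 0 0;0 0 0 0 0 0 0")

```text
time: 2.6
tool_pos: [0.5569, -0.2684, 0.1247]
tcp_rot: [-0.608, -3.08, -0.003]
wrist_force: [-0.1, -0.3, 0.7]
width: 0.001
```

```bash
python3 go.py .557 -.2665 .105; python3 - <<'E'
from workcell import read_camera
import cv2
for n,(x,y,w,h) in {"side":(200,150,200,210),"top":(300,100,200,180)}.items():
    c=read_camera(n)["image"]; cv2.imwrite(f"pics/{n}1.png",cv2.resize(c[y:y+h,x:x+w,::-1],None,fx=2.5,fy=2.5))
E
```

```text
t 2.6 pos [ 0.5569 -0.2684  0.1247] F [-0.1 -0.3  0.7] w 0.001 q [-0.49  0.24  1.83  0.    1.07 -1.67]
shift mm [ 0.6  1.7 19.7] tilt fix [ 0.0012 -0.002   0.    ]
```

View pics/side1.png

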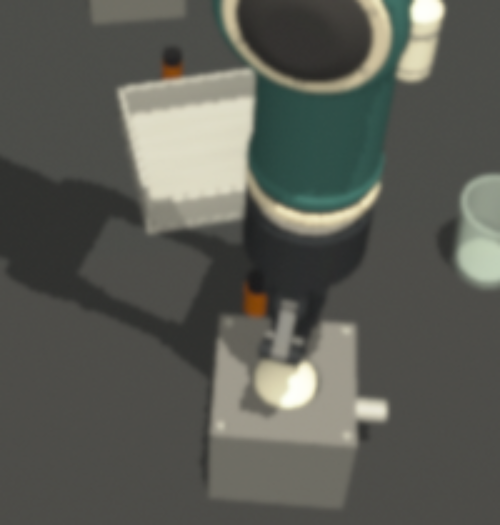

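View pics/top1.png

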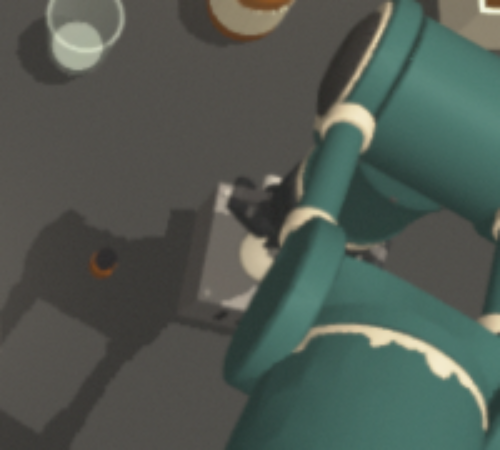

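The side crop shows the shut fingertips at about (285,355), just above the dome at (287,382). They are about on the dome's axis. I'll press gently and watch the force.

Call:
servo_tool(targets="0 0 0 0.5 2 10 0;0 -.002 0 0 0 4 0;0 0 0 0 0 4 0;0 0 0 0 0 2 0")

```text
time: 3.03
tool_pos: [0.5612, -0.2674, 0.11]
tcp_rot: [0.605, 3.072, -0.003]
wrist_force: [-0.4, -0.7, 0.5]
width: 0.003
```

Call:
servo_tool(targets="0 0 0 0 0 2.5 0;0 0 0 0 0 0 0")

```text
time: 3.2
tool_pos: [0.5615, -0.2674, 0.1076]
tcp_rot: [0.604, 3.071, -0.003]
wrist_force: [-0.8, 0.2, -0.9]
width: -0.002
```

Call:
servo_tool(targets="0 0 0 0 0 2.5 0;0 0 0 0 0 0 0")

```text
time: 3.37
tool_pos: [0.5618, -0.2676, 0.1053]
tcp_rot: [0.604, 3.07, -0.004]
wrist_force: [-0.3, -0.7, 0.7]
width: 0.0
```

```bash
python3 go.py .557 -.2665 .105
```

```text
t 3.37 pos [ 0.5618 -0.2676  0.1053] F [-0.3 -0.7  0.7] w 0.0 q [-0.49  0.26  1.85  0.    1.02 -1.67]
shift mm [ 4.9 -0.8  0.2] tilt fix [ 0.0001  0.0127 -0.    ]
```

Call:
servo_tool(targets="0 .01 0 4 -0.5 0 0;0 .003 0 1 0 0 0;0 0 0 0 0 0 0")

```text
time: 3.62
tool_pos: [0.5566, -0.2662, 0.1054]
tcp_rot: [-0.607, -3.081, -0.0]
wrist_force: [0.5, -0.4, 0.5]
width: -0.003
```

```bash
python3 go.py .557 -.2665 .1
```

```text
t 3.62 pos [ 0.5566 -0.2662  0.1054] F [ 0.5 -0.4  0.5] w -0.003 q [-0.49  0.26  1.85 -0.    1.03 -1.67]
shift mm [-0.5 -0.1  5.4] tilt fix [ 0.     -0.0014  0.    ]
```

Call:
servo_tool(targets="0 0 0 0 0 3 0;0 0 0 0 0 0 0")

```text
time: 3.78
tool_pos: [0.5572, -0.2667, 0.1029]
tcp_rot: [0.607, 3.082, -0.0]
wrist_force: [-0.5, 0.7, 2.6]
width: -0.002
```

Call:
servo_tool(targets="0 0 0 0 0 3 0;0 0 0 0 0 0 0")

```text
time: 3.95
tool_pos: [0.5579, -0.2671, 0.1011]
tcp_rot: [0.607, 3.081, -0.001]
wrist_force: [-1.6, 1.3, 3.5]
width: 0.002
```

```bash
python3 go.py .557 -.2665 .096
```

```text
t 3.95 pos [ 0.5579 -0.2671  0.1011] F [-1.6  1.3  3.5] w 0.002 q [-0.49  0.27  1.85 -0.    1.02 -1.67]
shift mm [1.  0.2 5.1] tilt fix [-0.0005  0.0019  0.    ]
```

Contact was at about z=0.1035. I'll keep pressing.

Call:
servo_tool(targets="0 0.002 0 0.5 0 3 0;0 0 0 0 0 2 0")

```text
time: 4.12
tool_pos: [0.5586, -0.2677, 0.0983]
tcp_rot: [0.606, 3.08, -0.002]
wrist_force: [-1.7, 0.8, 8.3]
width: 0.003
```

Call:
servo_tool(targets="0 0 0 0.5 0 3 0;0 0 0 0 0 1 0")

```text
time: 4.28
tool_pos: [0.5588, -0.2676, 0.0967]
tcp_rot: [0.606, 3.079, -0.003]
wrist_force: [-1.3, 1.4, 5.1]
width: 0.002
```

```bash
python3 go.py .557 -.2665 .096
```

```text
t 4.28 pos [ 0.5588 -0.2676  0.0967] F [-1.3  1.4  5.1] w 0.002 q [-0.49  0.27  1.86 -0.    1.01 -1.67]
shift mm [2.1 0.4 0.7] tilt fix [-0.0009  0.004   0.    ]
```

Call:
servo_tool(targets="0 0.003 0 1 0 2 0;0 0 0 0 0 1.5 0")

```text
time: 4.45
tool_pos: [0.5587, -0.2677, 0.0954]
tcp_rot: [0.606, 3.08, -0.003]
wrist_force: [-2.2, 1.7, 8.7]
width: 0.001
```

Call:
servo_tool(targets="0 0 0 0.5 0 2 0;0 0 0 0 0 0 0")

```text
time: 4.62
tool_pos: [0.5587, -0.2676, 0.0952]
tcp_rot: [0.606, 3.079, -0.003]
wrist_force: [-1.1, 1.1, 3.8]
width: 0.004
```

Call:
servo_tool(targets="0 0 0 0 0 -5 0;0 0 0 0 0 -8 0;0 0 0 0 0 -10 0;0 0 0 0 0 -10 0;0 0 0 0 0 -12 0;0 0 0 0 0 -15 0;0 0 0 0 0 -20 0;0 0 0 0 0 0 0")

```text
time: 5.28
tool_pos: [0.5581, -0.2671, 0.1815]
tcp_rot: [0.606, 3.08, -0.002]
wrist_force: [0.6, -0.4, 2.1]
width: -0.002
```

```bash
python3 go.py .557 -.2665 .2; python3 - <<'E'
from workcell import read_camera
import cv2
for n,(x,y,w,h) in {"side":(200,150,200,210)}.items():
    c=read_camera(n)["image"]; cv2.imwrite(f"pics/{n}2.png",cv2.resize(c[y:y+h,x:x+w,::-1],None,fx=2.5,fy=2.5))
E
```

```text
t 5.28 pos [ 0.5581 -0.2671  0.1815] F [ 0.6 -0.4  2.1] w -0.002 q [-0.49  0.19  1.79 -0.    1.16 -1.67]
shift mm [  1.2   0.1 -18.5] tilt fix [-0.0008  0.003   0.    ]
```

View pics/side2.png

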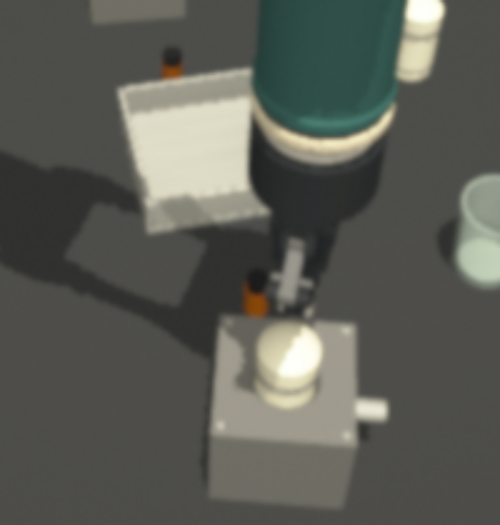

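The side crop shows the cartridge sprung up: a dome and cylinder at (288,365) standing clear of the dock. I'll open the gripper and descend.

Call:
servo_tool(targets="0 .003 0 1 0 0 85;0 0 0 0 0 0 85;0 0 0 0 0 0 85;0 0 0 0 0 0 85;0 0 0 0 0 0 85")

```text
time: 5.75
tool_pos: [0.5543, -0.2652, 0.1765]
tcp_rot: [-0.605, -3.075, -0.002]
wrist_force: [-0.5, 0.2, -0.2]
width: 0.704
```

```bash
python3 go.py .557 -.2665 .103
```

```text
t 5.75 pos [ 0.5543 -0.2652  0.1765] F [-0.5  0.2 -0.2] w 0.704 q [-0.49  0.19  1.79 -0.    1.16 -1.67]
shift mm [-3.6 -0.2 73.5] tilt fix [-0.0001 -0.0074  0.    ]
```

Call:
servo_tool(targets="0 -.007 0 -3 0 0 85;0 0 0 0 0 0 85;0 0 0 0 0 0 85;0 0 0 0 0 0 85")

```text
time: 6.08
tool_pos: [0.5562, -0.2658, 0.174]
tcp_rot: [-0.606, -3.079, -0.002]
wrist_force: [-0.1, 0.5, 0.9]
width: 0.998
```

```bash
python3 go.py .557 -.2665 .103
```

```text
t 6.08 pos [ 0.5562 -0.2658  0.174 ] F [-0.1  0.5  0.9] w 0.998 q [-0.49  0.2   1.79 -0.    1.15 -1.67]
shift mm [-1.2 -0.3 71. ] tilt fix [ 0.0003 -0.0037  0.    ]
```

Call:
servo_tool(targets="0 -.003 0 -1 0 15 85;0 0 0 0 0 18 85;0 0 0 0 0 18 85;0 0 0 0 0 10 85;0 0 0 0 0 4 85;0 0 0 0 0 0 85")

```text
time: 6.58
tool_pos: [0.5589, -0.2671, 0.1086]
tcp_rot: [0.606, 3.079, -0.001]
wrist_force: [0.5, 0.5, 0.2]
width: 0.996
```

```bash
python3 go.py .557 -.2665 .103; python3 - <<'E'
from workcell import read_camera
import cv2
for n,(x,y,w,h) in {"side":(200,150,200,210)}.items():
    c=read_camera(n)["image"]; cv2.imwrite(f"pics/{n}3.png",cv2.resize(c[y:y+h,x:x+w,::-1],None,fx=2.5,fy=2.5))
E
```

```text
t 6.58 pos [ 0.5589 -0.2671  0.1086] F [0.5 0.5 0.2] w 0.996 q [-0.49  0.26  1.85  0.    1.03 -1.67]
shift mm [ 2.  -0.1  5.6] tilt fix [-0.0001  0.0037  0.    ]
```

View pics/side3.png

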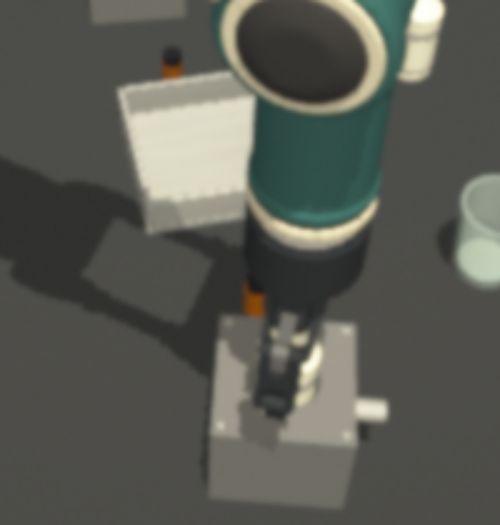

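The fingers straddle the cartridge, with the near finger at (275,385). I'll go down slightly and close.

Call:
servo_tool(targets="0 .003 0 2 0 4 85;0 0 0 0 0 0 85;0 0 0 0 0 0 40;0 0 0 0 0 0 40;0 0 0 0 0 0 30;0 0 0 0 0 0 30;0 0 0 0 0 0 30;0 0 0 0 0 0 30", newtons=40)

```text
time: 7.3
tool_pos: [0.5599, -0.268, 0.1098]
tcp_rot: [0.605, 3.074, -0.004]
wrist_force: [0.0, 0.5, -1.6]
width: 0.498
```

```bash
python3 go.py .557 -.2665 .17
```

```text
t 7.3 pos [ 0.5599 -0.268   0.1098] F [ 0.   0.5 -1.6] w 0.498 q [-0.49  0.26  1.85 -0.    1.03 -1.67]
shift mm [  2.7   0.2 -60.3] tilt fix [-0.0011  0.0085  0.    ]
```

The opening stopped at about half, so it has a grip. Pulling straight up.

Call:
servo_tool(targets="0 0 0 0 0 -6 30;0 0 0 0 0 -8 30;0 0 0 0 0 -10 30;0 0 0 0 0 -12 30")

```text
time: 7.63
tool_pos: [0.5577, -0.267, 0.1444]
tcp_rot: [0.606, 3.08, -0.002]
wrist_force: [1.3, -0.9, -2.2]
width: 0.494
```

```bash
python3 go.py .559 -.2675 .19
```

```text
t 7.63 pos [ 0.5577 -0.267   0.1444] F [ 1.3 -0.9 -2.2] w 0.494 q [-0.49  0.22  1.82 -0.    1.1  -1.67]
shift mm [ -1.5   0.  -45.6] tilt fix [-0.0008  0.003   0.    ]
```

Call:
servo_tool(targets="0 0 0 0 0 -15 30;0 0 0 0 0 -20 30;0 0 0 0 0 -20 30;0 0 0 0 0 -20 30;0 0 0 0 0 0 30")

```text
time: 8.05
tool_pos: [0.5585, -0.2672, 0.2312]
tcp_rot: [0.605, 3.074, -0.004]
wrist_force: [1.0, -0.1, -0.1]
width: 0.497
```

```bash
python3 go.py .555 .032 .2; python3 - <<'E'
from workcell import read_camera
import cv2
for n,(x,y,w,h) in {"side":(200,150,200,210)}.items():
    c=read_camera(n)["image"]; cv2.imwrite(f"pics/{n}4.png",cv2.resize(c[y:y+h,x:x+w,::-1],None,fx=2.5,fy=2.5))
E
```

```text
t 8.05 pos [ 0.5585 -0.2672  0.2312] F [ 1.  -0.1 -0.1] w 0.497 q [-0.49  0.15  1.74 -0.    1.24 -1.67]
shift mm [116.9 275.6  29.9] tilt fix [-0.0009  0.0085  0.    ]
```

View pics/side4.png

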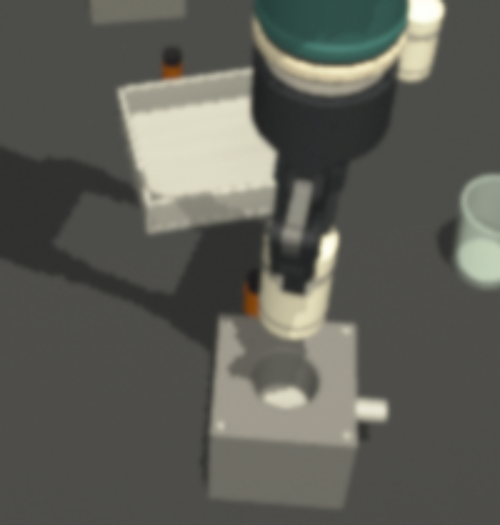

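The cartridge is held clear above the dock with its underside at (293,335), and the well at (285,385) is empty. I'll carry it over to the tray.

Call:
servo_tool(targets="0 .001 0 12 28 0 30;0 .001 0 12 28 0 30;0 .001 0 12 28 0 30;0 .001 0 12 28 0 30;0 .001 0 12 28 0 30;0 .001 0 12 28 0 30;0 .001 0 12 28 0 30;0 .001 0 12 28 0 30")

```text
time: 8.77
tool_pos: [0.5492, -0.0196, 0.2213]
tcp_rot: [-0.622, -3.069, 0.005]
wrist_force: [1.3, -0.5, -1.2]
width: 0.504
```

```bash
python3 go.py .555 .032 .12
```

```text
t 8.77 pos [ 0.5492 -0.0196  0.2213] F [ 1.3 -0.5 -1.2] w 0.504 q [-0.08  0.04  1.88 -0.    1.23 -1.25]
shift mm [ 13.8  50.4 101.2] tilt fix [-0.0052 -0.0097  0.    ]
```

Call:
servo_tool(targets="-.003 -.005 0 6 22 5 30;-.002 -.005 0 6 20 10 30;0 0 0 0 0 20 30;0 0 0 0 0 20 30;0 0 0 0 0 20 30;0 0 0 0 0 0 30")

```text
time: 9.27
tool_pos: [0.5489, 0.0349, 0.1386]
tcp_rot: [-0.609, -3.075, -0.003]
wrist_force: [-1.6, 0.2, -2.9]
width: 0.497
```

```bash
python3 go.py .555 .032 .06; python3 - <<'E'
from workcell import read_camera
import cv2
for n,(x,y,w,h) in {"side":(200,100,200,210),"top":(180,100,200,180)}.items():
    c=read_camera(n)["image"]; cv2.imwrite(f"pics/{n}5.png",cv2.resize(c[y:y+h,x:x+w,::-1],None,fx=2.5,fy=2.5))
E
```

```text
t 9.27 pos [0.5489 0.0349 0.1386] F [-1.6  0.2 -2.9] w 0.497 q [ 0.02  0.11  1.96  0.    1.07 -1.17]
shift mm [-7.3 -0.4 78.6] tilt fix [ 0.0005 -0.0072  0.    ]
```

View pics/side5.png

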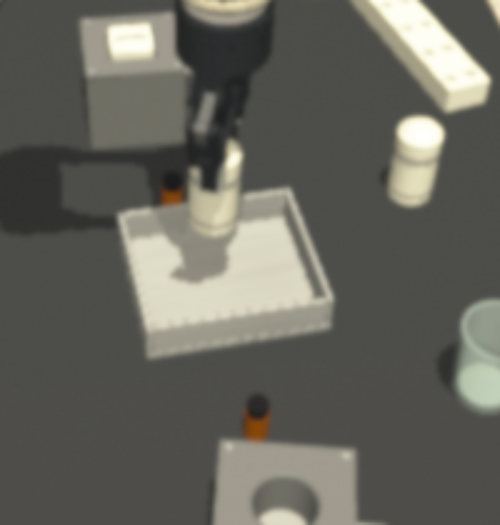

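View pics/top5.png

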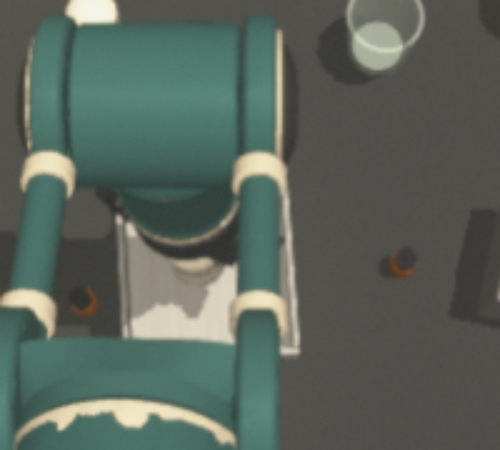

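The side crop shows the cartridge upright over the tray with its underside at about (212,232). It is lined up over the tray middle, so I'll lower it.

Call:
servo_tool(targets="0 -.005 0 -5 0 18 30;0 -.002 0 -2 0 18 30;0 0 0 0 0 18 30;0 0 0 0 0 8 30;0 0 0 0 0 0 30")

```text
time: 9.78
tool_pos: [0.5655, 0.0307, 0.0872]
tcp_rot: [0.61, 3.062, 0.007]
wrist_force: [-0.8, -0.6, -1.4]
width: 0.498
```

```bash
python3 go.py .555 .032 .06
```

```text
t 9.78 pos [0.5655 0.0307 0.0872] F [-0.8 -0.6 -1.4] w 0.498 q [ 0.01  0.18  1.99  0.    0.95 -1.17]
shift mm [10.7 -3.  27. ] tilt fix [ 0.008   0.0182 -0.    ]
```

Call:
servo_tool(targets=".004 .012 0 4 0 8 30;.002 .003 0 0 0 6 30;0 0 0 0 0 0 30;0 0 0 0 0 0 30")

```text
time: 10.12
tool_pos: [0.5647, 0.0319, 0.0763]
tcp_rot: [0.614, 3.073, 0.004]
wrist_force: [0.6, -0.0, -1.1]
width: 0.505
```

```bash
python3 go.py .56 .032 .06
```

```text
t 10.12 pos [0.5647 0.0319 0.0763] F [ 0.6 -0.  -1.1] w 0.505 q [ 0.01  0.2   1.99  0.    0.94 -1.16]
shift mm [ 4.5 -1.8 16.3] tilt fix [ 0.0037  0.0071 -0.    ]
```

Call:
servo_tool(targets=".004 .007 0 0 0 5 30;0 .002 0 0 0 5 30;0 .001 0 0 0 0 30;0 0 0 0 0 0 30")

```text
time: 10.45
tool_pos: [0.5663, 0.0321, 0.0672]
tcp_rot: [-0.615, -3.08, -0.001]
wrist_force: [0.5, 0.7, -2.8]
width: 0.5
```

```bash
python3 go.py .56 .032 .06; python3 - <<'E'
from workcell import read_camera
import cv2
for n,(x,y,w,h) in {"side":(200,100,200,210)}.items():
    c=read_camera(n)["image"]; cv2.imwrite(f"pics/{n}6.png",cv2.resize(c[y:y+h,x:x+w,::-1],None,fx=2.5,fy=2.5))
E
```

```text
t 10.45 pos [0.5663 0.0321 0.0672] F [ 0.5  0.7 -2.8] w 0.5 q [ 0.01  0.22  1.99  0.    0.94 -1.17]
shift mm [ 5.8 -2.5  7.2] tilt fix [ 0.0007 -0.0008  0.    ]
```

View pics/side6.png

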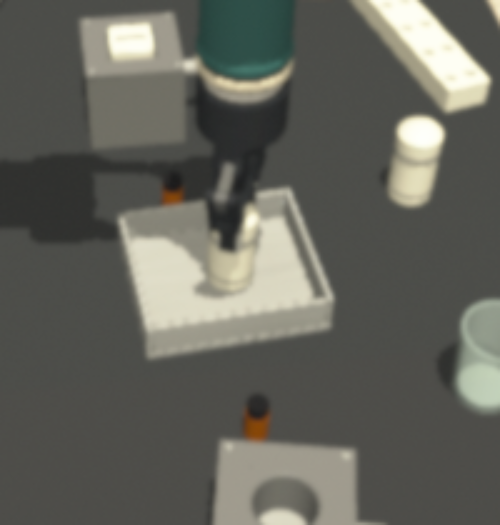

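The cartridge is inside the tray with its base at (231,285), close to the floor. I'll lower in small steps and watch the force.

Call:
servo_tool(targets="0 0 0 0 0 4 30;0 0 0 0 0 0 30")

```text
time: 10.67
tool_pos: [0.5663, 0.0321, 0.063]
tcp_rot: [-0.615, -3.08, -0.001]
wrist_force: [-0.2, 0.1, -2.0]
width: 0.502
```

Call:
servo_tool(targets="0 0 0 0 0 2 30;0 0 0 0 0 0 30")

```text
time: 10.83
tool_pos: [0.5671, 0.0321, 0.0617]
tcp_rot: [0.615, 3.08, 0.002]
wrist_force: [-0.0, -0.8, -0.7]
width: 0.499
```

```bash
python3 go.py .566 .032 .06
```

```text
t 10.83 pos [0.5671 0.0321 0.0617] F [-0.  -0.8 -0.7] w 0.499 q [ 0.01  0.23  1.99  0.    0.93 -1.17]
shift mm [ 0.9 -0.5  1.7] tilt fix [ 0.0012  0.0006 -0.    ]
```

Call:
servo_tool(targets="0 0 0 0 0 1.5 30;0 0 0 0 0 0 30")

```text
time: 11.0
tool_pos: [0.568, 0.0319, 0.062]
tcp_rot: [0.614, 3.078, 0.002]
wrist_force: [0.4, 0.4, -1.4]
width: 0.502
```

Call:
servo_tool(targets="0 0 0 0 0 1.5 30;0 0 0 0 0 0 30")

```text
time: 11.17
tool_pos: [0.5689, 0.0318, 0.0617]
tcp_rot: [0.614, 3.077, 0.002]
wrist_force: [-0.3, -0.2, -1.3]
width: 0.497
```

```bash
python3 go.py .566 .032 .06
```

```text
t 11.17 pos [0.5689 0.0318 0.0617] F [-0.3 -0.2 -1.3] w 0.497 q [ 0.01  0.23  1.99  0.    0.92 -1.17]
shift mm [ 2.7 -1.   1.7] tilt fix [ 0.0022  0.0041 -0.    ]
```

Call:
servo_tool(targets=".002 .004 0 0 0 3 30;0 0 0 0 0 2 30")

```text
time: 11.33
tool_pos: [0.5705, 0.0314, 0.0616]
tcp_rot: [0.614, 3.079, -0.0]
wrist_force: [-6.4, -0.3, 13.1]
width: 0.497
```

```bash
python3 go.py .566 .032 .06
```

```text
t 11.33 pos [0.5705 0.0314 0.0616] F [-6.4 -0.3 13.1] w 0.497 q [ 0.01  0.23  1.98 -0.    0.93 -1.16]
shift mm [ 4.4 -1.2  1.6] tilt fix [ 0.0001  0.0021 -0.    ]
```

There was contact with the tray floor at 13 N. I'll relax and release slowly.

Call:
servo_tool(targets="0 .002 0 0 0 0 30;0 0 0 0 0 0 30;0 0 0 0 0 0 50;0 0 0 0 0 0 55;0 0 0 0 0 0 65;0 0 0 0 0 0 85;0 0 0 0 0 0 85;0 0 0 0 0 0 85")

```text
time: 12.0
tool_pos: [0.5702, 0.0315, 0.0602]
tcp_rot: [-0.614, -3.08, -0.0]
wrist_force: [0.6, 0.2, -0.1]
width: 0.999
```

Call:
servo_tool(targets="0 0 0 0 0 0 85;0 0 0 0 0 0 85;0 0 0 0 0 0 85")

```text
time: 12.25
tool_pos: [0.57, 0.0316, 0.0599]
tcp_rot: [-0.614, -3.08, -0.0]
wrist_force: [-0.5, -0.3, -0.1]
width: 0.997
```

```bash
python3 go.py .566 .032 .2; python3 - <<'E'
from workcell import read_camera
import cv2
for n,(x,y,w,h) in {"side":(200,100,200,210)}.items():
    c=read_camera(n)["image"]; cv2.imwrite(f"pics/{n}7.png",cv2.resize(c[y:y+h,x:x+w,::-1],None,fx=2.5,fy=2.5))
E
```

```text
t 12.25 pos [0.57   0.0316 0.0599] F [-0.5 -0.3 -0.1] w 0.997 q [ 0.01  0.24  1.98  0.    0.93 -1.17]
shift mm [   4.    -1.2 -140.1] tilt fix [-0.0002 -0.0012  0.    ]
```

View pics/side7.png

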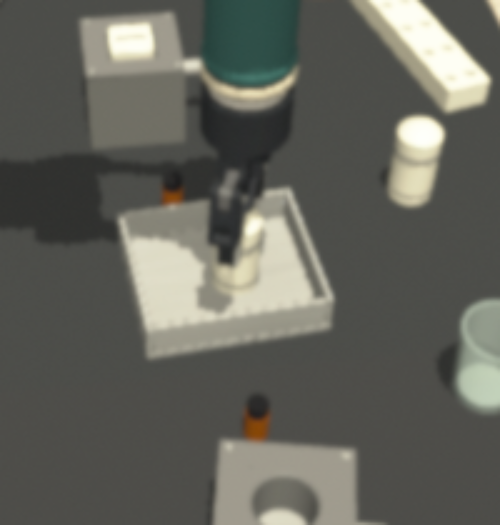

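The fingers are open and the cartridge is standing with its base at (238,285). I'll withdraw straight up.

Call:
servo_tool(targets="0 0 0 0 0 -10 85;0 0 0 0 0 -15 85;0 0 0 0 0 -20 85;0 0 0 0 0 -25 85;0 0 0 0 0 -25 85;0 0 0 0 0 -30 85;0 0 0 0 0 -30 85;0 0 0 0 0 -20 85")

```text
time: 12.97
tool_pos: [0.565, 0.0314, 0.2394]
tcp_rot: [-0.611, -3.066, 0.004]
wrist_force: [0.9, -0.1, 0.6]
width: 0.995
```

Call:
servo_tool(targets="0 0 0 15 35 0 85;0 0 0 15 35 0 85;0 0 0 15 35 0 85;0 0 0 15 35 0 85;0 0 0 15 35 0 85;0 0 0 0 0 0 85;0 0 0 0 0 0 85")

```text
time: 13.55
tool_pos: [0.5697, 0.2282, 0.2585]
tcp_rot: [0.622, 3.069, 0.009]
wrist_force: [-0.6, -0.7, 0.2]
width: 0.994
```

```bash
python3 go.py .566 .032 .2; python3 - <<'E'
from workcell import read_camera
import cv2
for n,(x,y,w,h) in {"side":(200,100,200,210),"top":(180,100,200,180)}.items():
    c=read_camera(n)["image"]; cv2.imwrite(f"pics/{n}8.png",cv2.resize(c[y:y+h,x:x+w,::-1],None,fx=2.5,fy=2.5))
E
```

```text
t 13.55 pos [0.5697 0.2282 0.2585] F [-0.6 -0.7  0.2] w 0.994 q [ 0.34  0.13  1.72 -0.    1.29 -0.83]
shift mm [ -72.5 -182.6   57.7] tilt fix [ 0.008   0.0089 -0.    ]
```

View pics/side8.png

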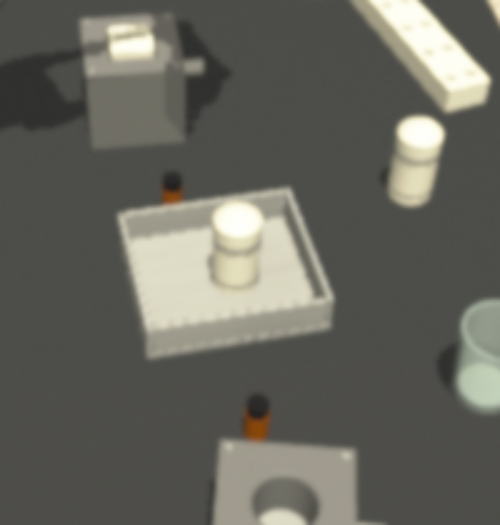

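View pics/top8.png

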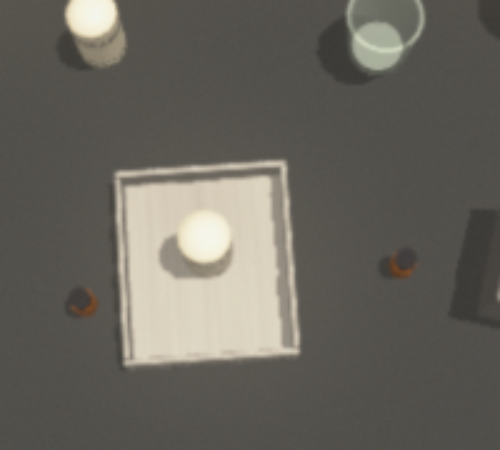

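Both views show the cartridge standing upright in the tray: side (237,245), top (204,238). The vials and spare have not moved, and the arm is clear.

```bash
python3 -c "
from workcell import finish_job
print(finish_job())"
```

```text
the job is handed in; nothing more can be done
None
```

The spent cartridge is out of its dock and standing upright in the steel tray, and I handed the job in at about 13.6 s.

- **Release:** I pressed the dome with shut fingers from about z = 0.1035 to 0.095 m, with no more than about 9 N read. The latch let go and the cartridge sprang up as I withdrew.
- **Pull and placing:** I gripped it at 40 N, lifted it straight out and lowered it into the tray. The wrist force read about 13 N upward just before I let go, so it was resting on the floor.
- **Last checks:** Both camera views show it upright near the tray's middle, with the dock well empty. The vials and the spare look unmoved. The gripper is open at about z = 0.26 m, some 0.2 m to the side, touching nothing.

Two things were not exact. The side and top cameras disagreed by up to 6 mm on the dome's position, so I centred on the dock's triangulated corners instead. Also, the tool drifted up to about 17 mm in x during lowering, so the cartridge stands about 15 mm off the tray's centre.

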